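# Thread the shutter rings back onto the spindle in order

## Robot

A 7-joint arm with a two-finger parallel gripper is mounted at the origin on the work surface. World frame = base frame: x ahead of the robot, y to its left, z up, the work surface at z = 0. Lengths are in m, angles in rad, forces in N, time in s.
With the tool pointing down it reaches from about 0.425 to 0.925 m from the base axis. Payload 6.8 kg.
Tool frame: the origin (TCP) lies at the centre of the arm's flange, where the gripper is bolted on; the fingertips stand 173 mm ahead of it and the grasp point (between the pads) lies 155 mm ahead of it; z points along the fingers, y is the direction in which the jaws open and shut (so a half turn about z gives the same grasp; the last joint's range is limited). The gripper opens to 85 mm and grips with 20 to 120 N. Pads are 22 mm wide; open, the fingers measure 114 mm over their backs; the gripper's body (76 mm by 85 mm) begins 54 mm behind the grasp point. The pads swing forward as they close: fully open they stand 13 mm farther back than shut.
Start: joints at [-1.427, 0.477, 0.022, 1.555, -0.011, 1.109, -0.083], TCP at [0.168, 0.654, 0.405] pointing down, gripper open.
Joint ranges: [-2.96, 2.96], [-0.34, 2.1], [-1.41, 1.46], [0.24, 2.44], [-1.37, 4.51], [0.17, 1.92], [-2.96, 2.96]. Speed limits (rad/s): [2.39, 2.39, 3.14, 3.14, 3.14, 3.14, 3.14].

## Interface

Orientations are given as a rotation vector (axis times angle).
In Python, from bench import readout, grab_frame, camera_model, r gives the robot as it stands.
- The arm moves only by the tool apply_moves, never from a script. Its argument "deltas" is a list of rows, each an object with "xyz": the shift along the world's x, y, z in m, a list of three; "turn": the turn about the world's z in rad. In form: [{"xyz": [dx, dy, dz], "turn": turn}, ...]. A call has 1 to 12 rows; each row shifts and turns the commanded pose from where the row before left it; what a row does not reach is not made up. A row lasts 1/12 s, in which the tool goes at most 41.7 mm and 7.16 degrees, less where a joint would pass 70% of its speed; a pose out of reach is approached as far as the arm can. A call with a gripper value outside its range is refused whole. "claw" is the gripper's target within -1 to 1 (shut at 1, half-way at 0, fully open at -1), set as the call begins (left out, the last holds). The fingers move at their own pace and stop on an object; "squeeze" is the grip in N (left out, the last holds). Time passes only in rows, so rows that do not move let the fingers close. It gives the time, the measured TCP pose, the force and the opening at its end, in the units of the state.
- readout.get_obs(): the state, without advancing time (a new reading comes with each control period).
- grab_frame(name): name is "scene" or "top"; returns the picture (480x640x3 uint8, red, green, blue); there is no depth.
- camera_model(name): a dict with "intrinsics" (3x3 intrinsics, pixels), "R" (3x3) and "t" (3): a world point X has camera coordinates R X + t. Camera axes: x right, y down, z forward; pixel columns grow to the right and rows downward; lengths in m; the calibration is good to about 2 mm. A picture is of the moment at which its call begins. camera_model takes no time and is no camera call.
- r.hand_in(): hands the job in, once; it reports no verdict.
The state is a dict: "clock": time; "joints": joint angles; "qvel": joint speeds; "tau": joint torques, N m; "tcp_pos": TCP position; "orientation": TCP orientation; "contact_force": force on the tool from outside, world axes, zero at the start; "moment": the same for the moment, N m; "grip_width": finger opening in m.
Only numpy, scipy, OpenCV 4.12 (cv2) and the standard library are available. Lean on these libraries where they do the work, as an engineer would, in place of code of your own. Each camera call takes 0.05 s, during which the arm holds its last target.

## Task

The black spacer is already on the upright spindle, which keeps this shutter's rings in their assembly order. Thread the flat brass washer onto the spindle so that it rests on the spacer, then the taller nickel bushing so that it rests on the washer. Lower each ring right down before letting go rather than dropping it, and leave the spacer on at the bottom.

Things in the scene. Friction and masses are not known exactly. Their poses are not given: they have to be found in the camera images.
- spindle: Fixed spindle: a round aluminium base 80 mm across and 10 mm thick with one upright steel post in its middle, 12 mm in diameter, tapering to a blunt point over its last 8 mm, its tip 80 mm above the desk. Origin: centre of the base's underside, on the desk and on the post's axis; z points up along the post.
- spacer_center (a point): Black plastic spacer ring, outside 56 mm, hole 34 mm, 18 mm tall, already lying loose round the post on the base. Point: its centre, half-way up (19 mm above the desk); z is the ring's axis.
- washer_center (a point): Flat brass washer, outside 52 mm, hole 34 mm, 10 mm thick, lying flat on the desk among other small parts. Point: its centre, half-way up (5 mm above the desk); z is the ring's axis. It can be taken across its outside from above in any direction. Seated on the spacer, its centre is 33 mm above the desk.
- bushing_center (a point): Silvery nickel bushing, an open tube: outside 44 mm, hole 32 mm, 28 mm tall, standing on end on the desk (the solid nickel dial nearby, 40 mm across and 18 mm high, has no hole and the black rubber hood is a cone; neither is wanted). Point: its centre, half-way up (14 mm above the desk); z is the tube's axis. It can be taken across its outside from above in any direction. Seated on the washer, its centre is 52 mm above the desk.
Not all that is in view belongs to the job. There is more than one size of the part that bears washer_center; the job needs the smallest.

How it is judged:
On the way, in this order (a step that is already met when the one before it is completed fails the run):
1. the brass washer is on the spindle, lying on the spacer (horizontal distance between each of spacer_center, washer_center and spindle below 0.014 m and z of spacer_center in the frame of spindle between 0.015 and 0.023 m and angle between each of spacer_center, washer_center's own z axis and vertical below 0.15 rad and z of washer_center in the frame of spindle between 0.029 and 0.037 m), for 0.2 s.
2. the nickel bushing is on the spindle, standing on the washer (all of step 1 and horizontal distance between bushing_center and spindle below 0.014 m and z of bushing_center in the frame of spindle between 0.048 and 0.056 m and angle between bushing_center's own z axis and vertical below 0.15 rad), for 0.2 s.
At the end, for the whole second after the job is handed in: The post passes through all three rings, stacked from the base up as spacer, washer, bushing: centres within 14 mm of the post's axis, each at its seated height (19, 33 and 52 mm above the desk) within 4 mm, level within about 8.5 degrees, washer and bushing at rest (all of step 2 and linear speed of each of washer, bushing below 0.02 m/s); the robot touches nothing.
It fails at once if the washer or the bushing is dropped down the post (faster than 0.65 m/s near the stack) rather than lowered ((horizontal distance between washer_center and spindle below 0.02 m and height (world z) of washer_center below 0.075 m and linear speed of washer above 0.65 m/s) or (horizontal distance between bushing_center and spindle below 0.02 m and height (world z) of bushing_center below 0.075 m and linear speed of bushing above 0.65 m/s)).
It also fails if it takes over 51 s, if anything falls off the work surface, if the arm or the gripper's body presses on something with over 40 N, if the wrist force passes 120 N, or if a joint passes its speed limit or range.

## Working session

There is one attempt and no reset: what is moved stays moved. The work goes in short steps, Python scripts to look and compute and a tool call to move; the robot and the scene stay as the last step left them, time stands still between calls to the robot, and variables do not carry over. Pictures are saved under pics/ and viewed, and the job is handed in when it is done.

Besides the shell and the picture viewer there is one more tool, called after ">>>" as name(argument=value, ...) on one line, values as JSON. apply_moves: Moves the arm, as the interface text tells. Its arguments: {"type":"object","properties":{"deltas":{"type":"array"},"claw":{"type":"number"},"squeeze":{"type":"number"}},"required":["deltas"]}

```bash
ls; mkdir -p pics
python3 - <<'E'
from bench import readout, grab_frame, camera_model, r
import cv2, numpy as np
for n in("scene","top"):
    f=grab_frame(n); cv2.imwrite(f"pics/{n}0.png",f[:,:,::-1]); m=camera_model(n); print(n,np.round(m["intrinsics"],1).tolist(),np.round(m["R"],3).tolist(),np.round(m["t"],3), np.round(-np.array(m["R"]).T@m["t"],3))
print(readout.get_obs())
E
```

```text
pics
scene [[454.3, 0.0, 314.6], [0.0, 454.3, 241.5], [0.0, 0.0, 1.0]] [[-0.757, 0.653, 0.016], [0.435, 0.523, -0.733], [-0.487, -0.548, -0.68]] [ 0.385 -0.193  0.938] [0.833 0.363 0.49 ]
top [[574.3, 0.0, 315.8], [0.0, 574.3, 241.3], [0.0, 0.0, 1.0]] [[0.015, -1.0, -0.0], [-0.998, -0.015, -0.063], [0.063, 0.001, -0.998]] [-0.01   0.482  0.998] [ 0.419 -0.004  1.026]
{'clock': 0.1, 'joints': array([-1.42712356,  0.47771583,  0.02233489,  1.55633125, -0.01149011,
        1.1093094 , -0.0831149 ]), 'qvel': array([-0.00056417, -0.00125064, -0.00013914, -0.00126017,  0.00079339,
       -0.00037366, -0.00023036]), 'tau': array([ 3.82597646e-03, -5.97761428e+01,  1.61330111e+00, -2.81955385e+01,
        1.27793927e-02,  4.99945381e-03, -2.26811704e-05]), 'tcp_pos': array([0.16808338, 0.65348581, 0.40383264]), 'orientation': array([-3.94403643e-01, -3.11665360e+00,  2.56609031e-03]), 'contact_force': array([-1.11081506,  0.43510787,  0.08320896]), 'moment': array([-0.00785156, -0.02951538,  0.03950768]), 'grip_width': 0.085398270195658}
```

View pics/scene0.png

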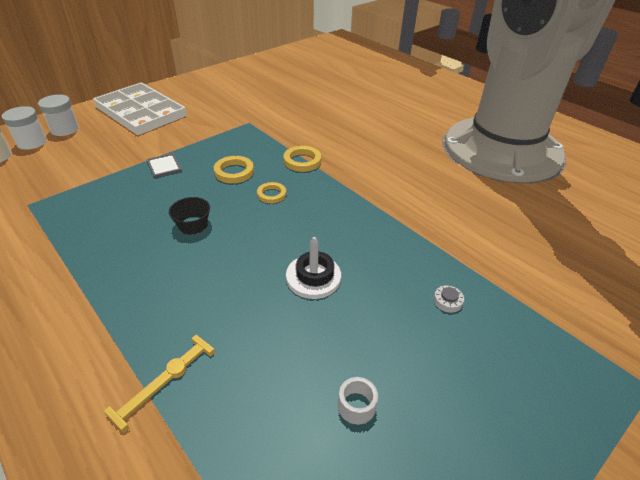

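View pics/top0.png

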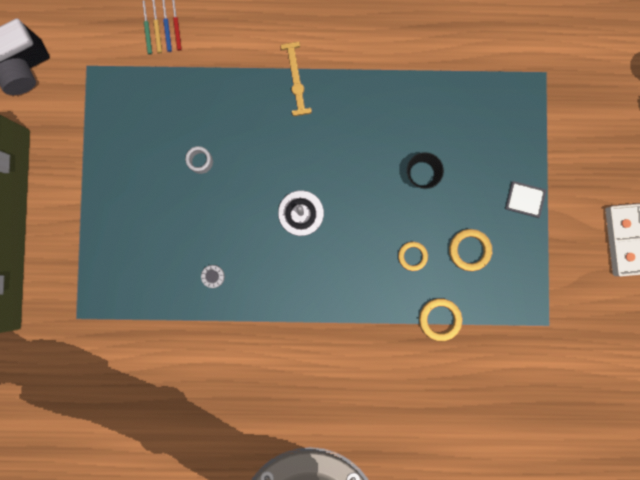

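```bash
cat > h.py <<'E'
import cv2, numpy as np
from bench import camera_model
M={n:camera_model(n) for n in("scene","top")}
def ray(n,uv):
    m=M[n];R=np.array(m["R"]);t=np.array(m["t"]);d=R.T@np.linalg.inv(m["intrinsics"])@np.array([uv[0],uv[1],1.]);return -R.T@t,d/np.linalg.norm(d)
def plane(n,uv,z):
    c,d=ray(n,uv);return c+d*(z-c[2])/d[2]
def proj(n,X):
    m=M[n];p=np.array(m["intrinsics"])@(np.array(m["R"])@X+np.array(m["t"]));return p[:2]/p[2]
def tri(a,b):
    (c1,d1),(c2,d2)=ray("scene",a),ray("top",b)
    s=np.linalg.lstsq(np.c_[d1,-d2],c2-c1,rcond=None)[0];p,q=c1+s[0]*d1,c2+s[1]*d2
    return (p+q)/2,np.linalg.norm(p-q)
def blobs(img,kind,box):
    h=cv2.cvtColor(img,cv2.COLOR_BGR2HSV);x0,y0,x1,y1=box
    H,S,V=[h[...,i].astype(int) for i in range(3)]
    m={"brass":(H>15)&(H<35)&(S>120)&(V>110),"white":(S<50)&(V>95)}[kind]
    k=np.zeros_like(m);k[y0:y1,x0:x1]=m[y0:y1,x0:x1]
    cs,_=cv2.findContours(k.astype(np.uint8),cv2.RETR_EXTERNAL,cv2.CHAIN_APPROX_NONE)
    c=max(cs,key=cv2.contourArea);mo=cv2.moments(c)
    return np.array([mo["m10"]/mo["m00"],mo["m01"]/mo["m00"]]),cv2.fitEllipse(c),cv2.boundingRect(c)
E
python3 - <<'E'
from h import *
s=cv2.imread("pics/scene0.png");t=cv2.imread("pics/top0.png")
for nm,k,bs,bt in [("w_small","brass",(252,178,292,208),(392,236,434,276)),("w_b","brass",(205,150,258,187),(446,224,498,276)),("w_c","brass",(278,140,328,176),(415,294,467,346)),("bush","white",(330,370,386,430),(180,140,218,180)),("dial","white",(430,280,470,316),(195,260,230,292)),("base","white",(280,230,346,300),(272,185,328,240))]:
    a,ea,ra=blobs(s,k,bs);b,eb,rb=blobs(t,k,bt)
    X,g=tri(a,b);print(nm,a.round(1),b.round(1),X.round(4),"gap",g.round(4),"ell",np.round(eb[0],1),np.round(eb[1],1),"dia mm",np.round(np.array(eb[1])/574.3*1020,1),ra)
c=[cv2.resize(i[y0:y0+h,x0:x0+w],(400,300),interpolation=cv2.INTER_CUBIC) for i,x0,y0,w,h in [(s,200,130,140,105),(t,380,220,140,105),(s,260,220,107,80),(s,305,365,107,80)]]
cv2.imwrite("pics/crop0.png",np.vstack([np.hstack(c[:2]),np.hstack(c[2:])]))
E
```

```text
w_small [271.2 192.4] [412.6 255.8] [ 0.4596 -0.1756  0.0037] gap 0.0 ell [412.5 255.8] [27.2 27.6] dia mm [48.4 49. ] (257, 182, 29, 21)
w_b [233.3 169.1] [470.3 249.7] [ 0.4718 -0.278   0.0052] gap 0.0002 ell [470.3 249.7] [40.1 41.2] dia mm [71.1 73.2] (214, 156, 40, 27)
w_c [305.9 154.6] [440.3 319.9] [ 0.3456 -0.2204  0.015 ] gap 0.0063 ell [440.3 319.9] [40.9 42.6] dia mm [72.6 75.6] (278, 140, 50, 33)
bush [357.2 399.8] [198.6 159.4] [0.6254 0.2077 0.0143] gap 0.0002 ell [198.6 159.4] [25.7 28.6] dia mm [45.7 50.9] (337, 376, 42, 49)
dial [448.4 298.4] [212.3 276.1] [0.4184 0.1796 0.0055] gap 0.0001 ell [212.3 276.1] [23.3 24. ] dia mm [41.4 42.6] (433, 285, 32, 28)
base [311.4 283.4] [300.7 212.7] [ 0.5359  0.0249 -0.0115] gap 0.0009 ell [300.7 212.7] [45.9 46.1] dia mm [81.5 81.9] (285, 257, 57, 42)
```

View pics/crop0.png

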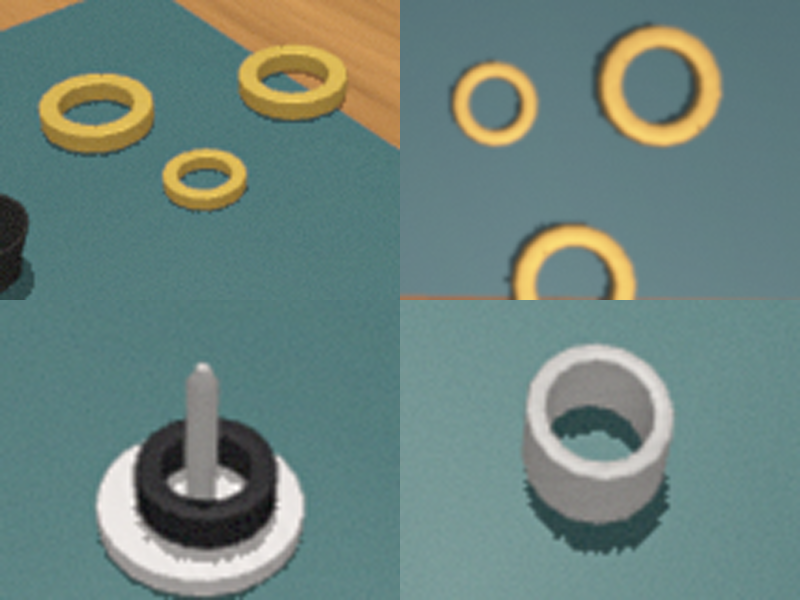

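Run:
```python
from h import *
s=cv2.imread("pics/scene0.png");t=cv2.imread("pics/top0.png")
X=plane("top",(300.7,212.7),0.01);print("base",X)
P=X.copy();P[2]=0.08;print("tip pred",proj("top",P),proj("scene",P)); P[2]=.0;print(proj("scene",P))
# scene base lower-edge check: extreme left/right of base at z=.01
for z in(0,.01):
  c=np.array([proj("scene",X*[1,1,0]+[.04*np.cos(a),.04*np.sin(a),z]) for a in np.linspace(0,6.28,200)]);print(z,c.min(0),c.max(0))
# spacer black centre
g=cv2.cvtColor(t,cv2.COLOR_BGR2HSV)[...,2];k=np.zeros_like(g);k[185:240,275:328]=(g[185:240,275:328]<70)
cs,_=cv2.findContours(k,cv2.RETR_EXTERNAL,cv2.CHAIN_APPROX_NONE);c=max(cs,key=cv2.contourArea);e=cv2.fitEllipse(c);print("spacer",e,plane("top",e[0],.028))
print("w",plane("top",(412.6,255.8),.01),"b",plane("top",(198.6,159.4),.0143))
# bushing rim circle in top: top face bright
c=[cv2.resize(t[y0:y0+h,x0:x0+w],(400,400),interpolation=cv2.INTER_CUBIC) for x0,y0,w,h in [(275,187,50,50),(174,134,50,50)]]
cv2.imwrite("pics/crop1.png",np.hstack(c))
```

```text
base [0.53317904 0.02459109 0.01      ]
tip pred [299.59210575 207.95636459] [313.9621173  236.66766168]
[313.11174612 277.14575679]
0 [285.72070172 257.82202336] [340.45865928 298.25208669]
0.01 [285.5355904  253.13744909] [340.84028746 293.56812289]
spacer ((300.0419006347656, 213.05775451660156), (28.267398834228516, 28.86137580871582), 136.00555419921875) [0.5305109  0.02522529 0.028     ]
w [ 0.45941958 -0.17464755  0.01      ] b [0.62543275 0.20782085 0.0143    ]
```

View pics/crop1.png

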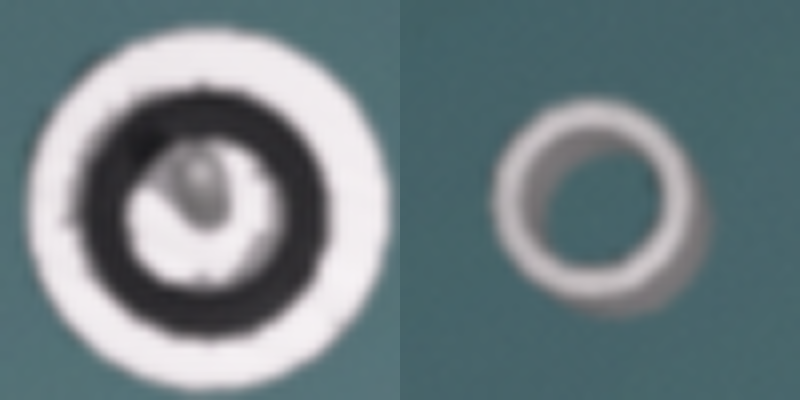

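The wanted washer is the small ring at scene (271,192) / top (413,256). It measures about 49 mm across, against about 73 mm for the rings at top (470,250) and (440,320), and the crop confirms it. The bushing is the open tube at scene (357,400) / top (199,159), and the dial at top (212,276) has no hole. The spindle is at about (0.533, 0.025).

>>> apply_moves(deltas=[{"xyz":[0.0235,-0.017,0],"turn":-0.044},{"xyz":[0.0235,-0.017,0],"turn":-0.044},{"xyz":[0.0235,-0.017,0],"turn":-0.044},{"xyz":[0.0235,-0.017,0],"turn":-0.044},{"xyz":[0.0235,-0.017,0],"turn":-0.044},{"xyz":[0.0235,-0.017,0],"turn":-0.044},{"xyz":[0.0235,-0.017,0],"turn":-0.044},{"xyz":[0.0235,-0.017,0],"turn":-0.044},{"xyz":[0.0235,-0.017,0],"turn":-0.044},{"xyz":[0.0235,-0.017,0],"turn":-0.044},{"xyz":[0.0235,-0.017,0],"turn":-0.044},{"xyz":[0.0235,-0.017,0],"turn":-0.044}], claw=-0.5, squeeze=30)

```text
clock: 1.1
tcp_pos: [0.4511, 0.4487, 0.4043]
orientation: [-1.197, -2.904, 0.001]
contact_force: [-0.0, 0.5, 0.8]
grip_width: 0.0641
```

>>> apply_moves(deltas=[{"xyz":[0.006,-0.033,0],"turn":0},{"xyz":[0.006,-0.033,0],"turn":0},{"xyz":[0.006,-0.033,0],"turn":0},{"xyz":[0.006,-0.033,0],"turn":0},{"xyz":[0.006,-0.033,0],"turn":0},{"xyz":[0.006,-0.033,0],"turn":0},{"xyz":[0.006,-0.033,0],"turn":0},{"xyz":[0.006,-0.033,0],"turn":0},{"xyz":[0.006,-0.033,0],"turn":0},{"xyz":[0.006,-0.033,0],"turn":0},{"xyz":[0.006,-0.033,0],"turn":0},{"xyz":[0.006,-0.033,0],"turn":0}])

```text
clock: 2.1
tcp_pos: [0.522, 0.0521, 0.4045]
orientation: [-1.194, -2.905, 0.0]
contact_force: [0.4, 0.4, 0.0]
grip_width: 0.0642
```

>>> apply_moves(deltas=[{"xyz":[-0.0078,-0.0284,0],"turn":0},{"xyz":[-0.0078,-0.0284,0],"turn":0},{"xyz":[-0.0078,-0.0284,0],"turn":0},{"xyz":[-0.0078,-0.0284,-0.01],"turn":0},{"xyz":[-0.0078,-0.0284,-0.02],"turn":0},{"xyz":[-0.0078,-0.0284,-0.02],"turn":0},{"xyz":[-0.0078,-0.0284,-0.02],"turn":0},{"xyz":[-0.0078,-0.0284,-0.02],"turn":0},{"xyz":[0,0,-0.025],"turn":0},{"xyz":[0,0,-0.025],"turn":0},{"xyz":[0,0,-0.02],"turn":0},{"xyz":[0,0,0],"turn":0}])

```text
clock: 3.1
tcp_pos: [0.4581, -0.173, 0.2414]
orientation: [-1.192, -2.9, 0.002]
contact_force: [-0.9, -0.2, -0.1]
grip_width: 0.0639
```

Run:
```python
from bench import readout, grab_frame
import cv2,numpy as np
s=grab_frame("scene")[:,:,::-1];t=grab_frame("top")[:,:,::-1]
c=[cv2.resize(i[y0:y0+h,x0:x0+w],(400,400),interpolation=cv2.INTER_CUBIC) for i,x0,y0,w,h in [(s,210,120,120,120),(t,350,190,130,130)]]
cv2.imwrite("pics/pre1.png",np.hstack(c));o=readout.get_obs();print(o["tcp_pos"],o["grip_width"],cv2.Rodrigues(o["orientation"])[0].round(3))
```

```text
[ 0.45955678 -0.17351989  0.24451368] 0.06407376151056668 [[-0.711  0.703 -0.002]
 [ 0.703  0.711  0.   ]
 [ 0.001 -0.001 -1.   ]]
```

View pics/pre1.png

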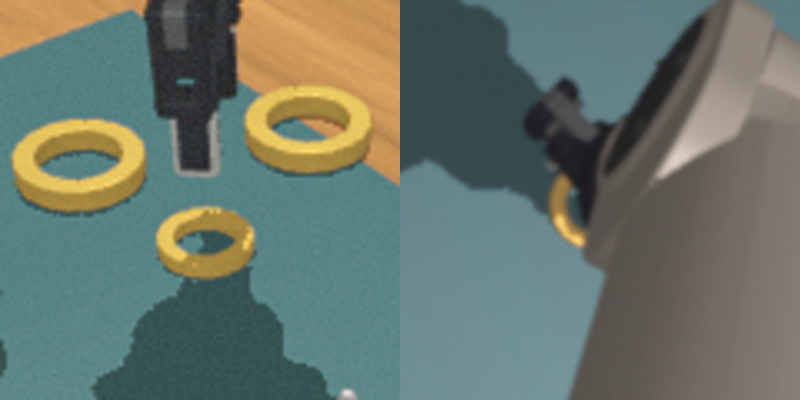

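Run:
```python
from h import *
for off in(-.032,.032,.04,.05):
    p=np.array([.4596+.703*off,-.1735+.711*off])
    for z in(.06,.07,.08): print(off,z,proj("scene",np.r_[p,z]).round(1))
```

```text
-0.032 0.06 [272.9 155.9]
-0.032 0.07 [272.6 150.9]
-0.032 0.08 [272.3 145.8]
0.032 0.06 [267.6 177. ]
0.032 0.07 [267.3 171.9]
0.032 0.08 [266.9 166.7]
0.04 0.06 [266.9 179.8]
0.04 0.07 [266.5 174.7]
0.04 0.08 [266.2 169.5]
0.05 0.06 [266.  183.4]
0.05 0.07 [265.6 178.3]
0.05 0.08 [265.3 173. ]
```

>>> apply_moves(deltas=[{"xyz":[-0.0005,-0.0015,-0.015],"turn":0},{"xyz":[0,0,-0.015],"turn":0},{"xyz":[0,0,-0.015],"turn":0},{"xyz":[0,0,-0.012],"turn":0},{"xyz":[0,0,-0.008],"turn":0},{"xyz":[0,0,-0.0045],"turn":0},{"xyz":[0,0,0],"turn":0},{"xyz":[0,0,0],"turn":0}])

```text
clock: 3.87
tcp_pos: [0.4597, -0.1751, 0.1759]
orientation: [1.194, 2.905, 0.0]
contact_force: [-0.1, -0.6, -0.5]
grip_width: 0.0643
```

Run:
```python
from bench import readout, grab_frame
import cv2,numpy as np
s=grab_frame("scene")[:,:,::-1]
cv2.imwrite("pics/pre2.png",cv2.resize(s[140:230,220:340],(800,600),interpolation=cv2.INTER_CUBIC));o=readout.get_obs();print(o["tcp_pos"],o["grip_width"],o["contact_force"])
```

```text
[ 0.45971693 -0.17509446  0.17602271] 0.06435052712564665 [ 0.02622657 -0.52605093  0.72778343]
```

View pics/pre2.png

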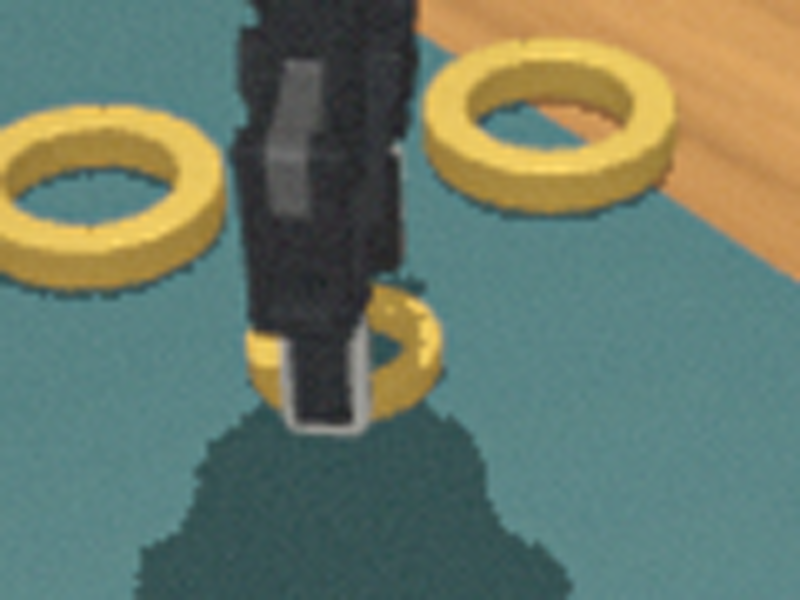

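>>> apply_moves(deltas=[{"xyz":[0,0,-0.001],"turn":0},{"xyz":[0,0,0],"turn":0},{"xyz":[0,0,0],"turn":0},{"xyz":[0,0,0],"turn":0},{"xyz":[0,0,0],"turn":0},{"xyz":[0,0,0],"turn":0}], claw=1, squeeze=40)

```text
clock: 4.42
tcp_pos: [0.4596, -0.1752, 0.1754]
orientation: [1.195, 2.904, 0.001]
contact_force: [-2.2, 1.8, 9.5]
grip_width: 0.0491
```

>>> apply_moves(deltas=[{"xyz":[0,0,0.001],"turn":0},{"xyz":[0,0,0.002],"turn":0},{"xyz":[0,0,0.005],"turn":0},{"xyz":[0,0,0.01],"turn":0},{"xyz":[0,0,0.015],"turn":0},{"xyz":[0,0,0.02],"turn":0},{"xyz":[0,0,0.02],"turn":0},{"xyz":[0,0,0.02],"turn":0},{"xyz":[0,0,0.01],"turn":0},{"xyz":[0,0,0],"turn":0}])

```text
clock: 5.25
tcp_pos: [0.46, -0.1753, 0.2796]
orientation: [1.192, 2.902, 0.002]
contact_force: [1.2, -0.4, -1.2]
grip_width: 0.0489
```

Run:
```python
from bench import readout, grab_frame
import cv2,numpy as np
s=grab_frame("scene")[:,:,::-1]
cv2.imwrite("pics/lift1.png",cv2.resize(s[90:210,200:360],(800,600),interpolation=cv2.INTER_CUBIC));o=readout.get_obs();print(o["tcp_pos"],o["grip_width"],o["contact_force"])
```

```text
[ 0.45957577 -0.1749251   0.27819689] 0.048946823372421115 [ 0.37702517 -0.19261913 -2.33727448]
```

View pics/lift1.png

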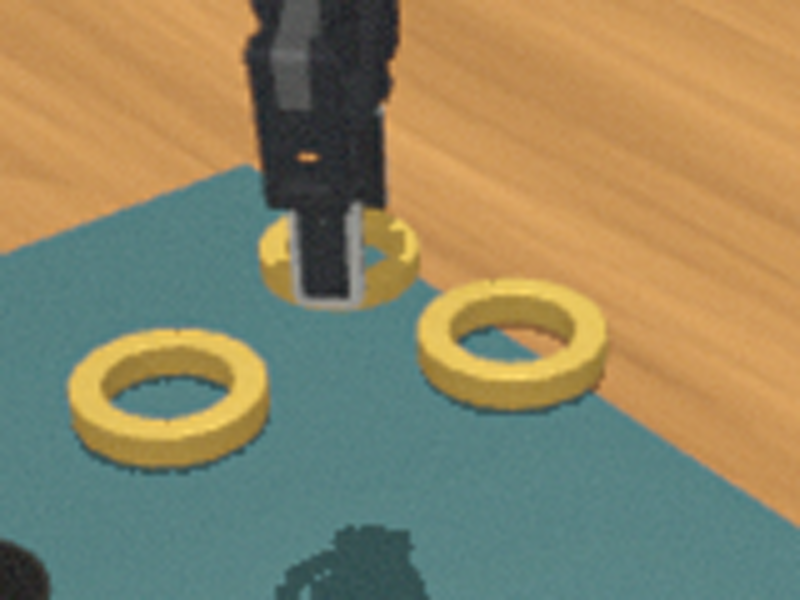

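>>> apply_moves(deltas=[{"xyz":[0.003,0.008,0.008],"turn":0},{"xyz":[0.006,0.016,0.004],"turn":0},{"xyz":[0.008,0.022,0],"turn":0},{"xyz":[0.008,0.022,0],"turn":0},{"xyz":[0.008,0.022,0],"turn":0},{"xyz":[0.008,0.022,0],"turn":0},{"xyz":[0.008,0.022,0],"turn":0},{"xyz":[0.008,0.022,0],"turn":0},{"xyz":[0.008,0.022,0],"turn":0},{"xyz":[0.006,0.016,0],"turn":0},{"xyz":[0.0025,0.006,0],"turn":0},{"xyz":[0,0,0],"turn":0}])

```text
clock: 6.3
tcp_pos: [0.5328, 0.0267, 0.288]
orientation: [-1.189, -2.906, 0.001]
contact_force: [0.1, -0.5, -0.7]
grip_width: 0.0491
```

Run:
```python
from bench import readout, grab_frame
import cv2,numpy as np
s=grab_frame("scene")[:,:,::-1]
cv2.imwrite("pics/over1s.png",s)
cv2.imwrite("pics/over1.png",cv2.resize(s[180:300,235:395],(800,600),interpolation=cv2.INTER_CUBIC));o=readout.get_obs();print(o["tcp_pos"],o["grip_width"],o["contact_force"])
from h import *
a,e,b=blobs(s,"brass",(250,150,380,300));print(a,e,b,proj("scene",o["tcp_pos"]-[0,0,.170]),proj("scene",np.array([.5335,.0248,.08])))
```

```text
[0.53240138 0.02501691 0.28826431] 0.04884456888803385 [-0.4811054  -1.07245718 -0.7133815 ]
[359.32034748 171.91599498] ((360.11126708984375, 172.47695922851562), (45.735755920410156, 61.81978225708008), 144.684814453125) (332, 150, 48, 58) [315.09893452 214.5576441 ] [313.88250216 236.85096227]
```

View pics/over1.png

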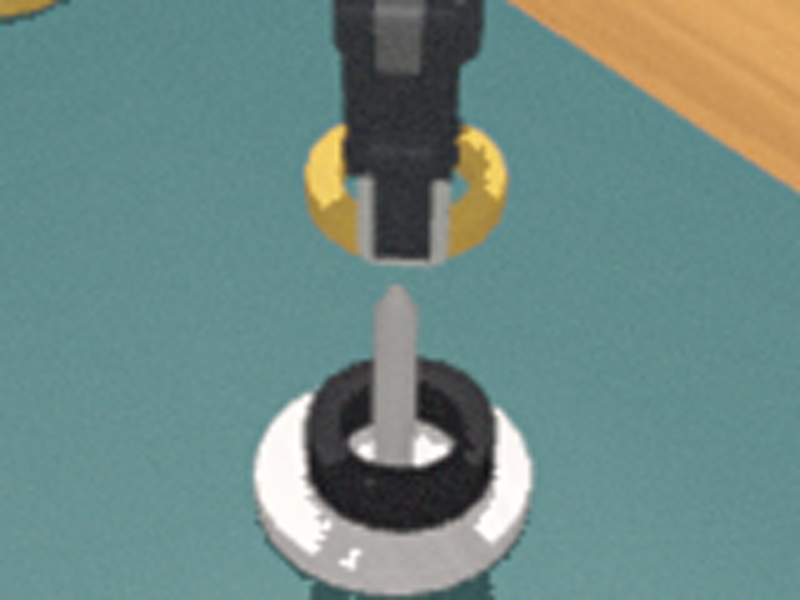

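>>> apply_moves(deltas=[{"xyz":[0.0025,-0.001,0],"turn":0},{"xyz":[0,0,-0.008],"turn":0},{"xyz":[0,0,-0.012],"turn":0},{"xyz":[0,0,-0.012],"turn":0},{"xyz":[0,0,-0.012],"turn":0},{"xyz":[0,0,-0.012],"turn":0},{"xyz":[0,0,-0.012],"turn":0},{"xyz":[0,0,-0.006],"turn":0},{"xyz":[0,0,-0.004],"turn":0},{"xyz":[0,0,-0.002],"turn":0},{"xyz":[0,0,0],"turn":0}])

```text
clock: 7.27
tcp_pos: [0.5353, 0.024, 0.209]
orientation: [-1.194, -2.906, 0.0]
contact_force: [-1.0, -0.5, -0.8]
grip_width: 0.049
```

>>> apply_moves(deltas=[{"xyz":[0,0,-0.0015],"turn":0},{"xyz":[0,0,-0.0015],"turn":0},{"xyz":[0,0,-0.0005],"turn":0},{"xyz":[0,0,0],"turn":0}])

```text
clock: 7.6
tcp_pos: [0.5353, 0.0241, 0.2059]
orientation: [1.194, 2.906, 0.0]
contact_force: [0.7, -0.4, -1.6]
grip_width: 0.0486
```

>>> apply_moves(deltas=[{"xyz":[0,0,-0.001],"turn":0},{"xyz":[0,0,-0.001],"turn":0},{"xyz":[0,0,-0.0005],"turn":0},{"xyz":[0,0,0],"turn":0}])

```text
clock: 7.93
tcp_pos: [0.5354, 0.024, 0.2035]
orientation: [1.194, 2.906, 0.001]
contact_force: [-1.6, 0.5, 2.7]
grip_width: 0.0487
```

Run:
```python
from bench import readout, grab_frame
import cv2,numpy as np
s=grab_frame("scene")[:,:,::-1]
cv2.imwrite("pics/seat1.png",cv2.resize(s[180:300,235:395],(800,600),interpolation=cv2.INTER_CUBIC));o=readout.get_obs();print(o["tcp_pos"],o["grip_width"],o["contact_force"])
```

```text
[0.53534571 0.02405403 0.20350304] 0.04861581265703571 [-1.5503127  -1.2689773   2.94665178]
```

View pics/seat1.png

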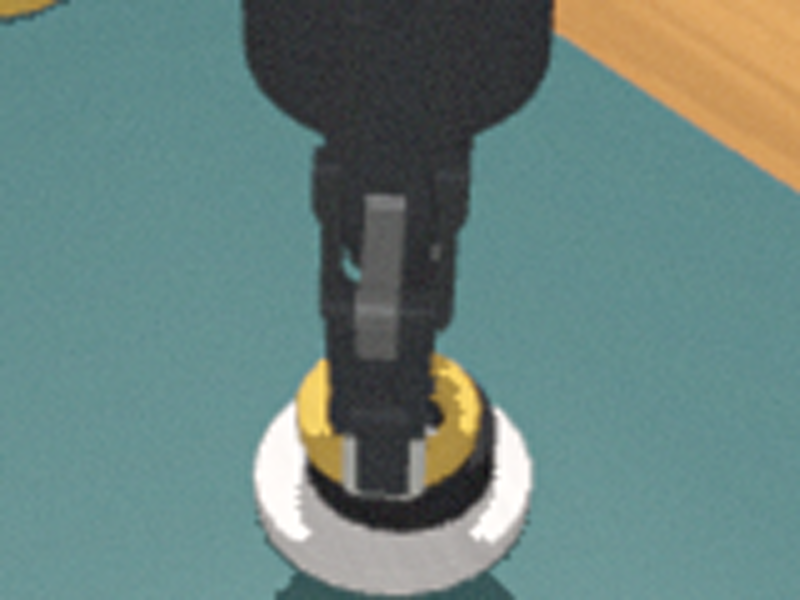

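Force has risen about 4 N at the expected height, so the washer is resting on the spacer. Releasing.

>>> apply_moves(deltas=[{"xyz":[0,0,0],"turn":0},{"xyz":[0,0,0],"turn":0},{"xyz":[0,0,0],"turn":0},{"xyz":[0,0,0],"turn":0},{"xyz":[0,0,0.005],"turn":0},{"xyz":[0,0,0.015],"turn":0},{"xyz":[0,0,0.02],"turn":0},{"xyz":[0,0,0.025],"turn":0},{"xyz":[0,0,0.025],"turn":0},{"xyz":[0,0,0.02],"turn":0},{"xyz":[0,0,0.01],"turn":0},{"xyz":[0,0,0],"turn":0}], claw=-0.5)

```text
clock: 8.98
tcp_pos: [0.536, 0.024, 0.3255]
orientation: [1.193, 2.903, 0.004]
contact_force: [-0.4, 0.1, 0.1]
grip_width: 0.0639
```

Run:
```python
from bench import readout, grab_frame
import cv2,numpy as np
s=grab_frame("scene")[:,:,::-1].copy()
cv2.imwrite("pics/rel1s.png",s)
cv2.imwrite("pics/rel1.png",cv2.resize(s[180:300,235:395],(800,600),interpolation=cv2.INTER_CUBIC));o=readout.get_obs();print(o["tcp_pos"],o["grip_width"],o["contact_force"])
from h import *
a,e,b=blobs(s,"brass",(285,225,345,300));print(a,b,proj("scene",np.array([.5335,.0248,.033])),plane("scene",a,.033))
```

```text
[0.53545238 0.02411002 0.32389126] 0.06415502801733522 [ 0.1570948   0.40903173 -0.68011351]
[312.15505464 264.68579235] (295, 249, 36, 30) [313.3691943  261.46427514] [0.53894063 0.02851758 0.033     ]
```

View pics/rel1.png

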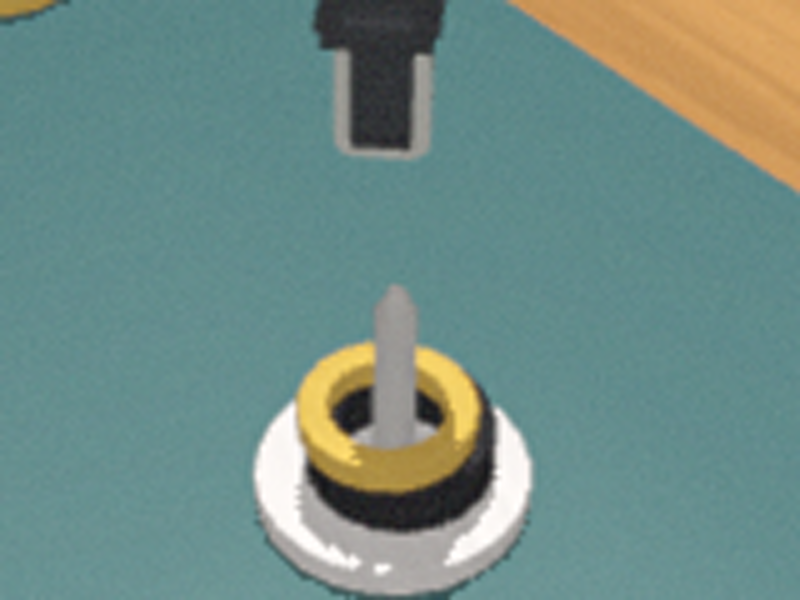

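>>> apply_moves(deltas=[{"xyz":[0.004,0.008,0],"turn":0},{"xyz":[0.008,0.0165,0],"turn":0},{"xyz":[0.01,0.02,0],"turn":0},{"xyz":[0.01,0.02,0],"turn":0},{"xyz":[0.01,0.02,0],"turn":0},{"xyz":[0.01,0.02,0],"turn":0},{"xyz":[0.01,0.02,-0.01],"turn":0},{"xyz":[0.01,0.02,-0.02],"turn":0},{"xyz":[0.01,0.02,-0.02],"turn":0},{"xyz":[0.006,0.014,-0.02],"turn":0},{"xyz":[0.002,0.005,-0.014],"turn":0},{"xyz":[0,0,0],"turn":0}])

```text
clock: 10.03
tcp_pos: [0.6234, 0.2094, 0.234]
orientation: [-1.188, -2.902, 0.008]
contact_force: [-0.6, 0.2, -0.3]
grip_width: 0.0641
```

Run:
```python
from bench import readout, grab_frame
import cv2,numpy as np
s=grab_frame("scene")[:,:,::-1].copy()
cv2.imwrite("pics/pre3.png",cv2.resize(s[300:450,270:470],(800,600),interpolation=cv2.INTER_CUBIC));o=readout.get_obs();print(o["tcp_pos"],o["grip_width"],o["contact_force"])
```

```text
[0.62406154 0.20764158 0.23621471] 0.0637255071285322 [ 0.14964919 -0.74336372  0.35729792]
```

View pics/pre3.png

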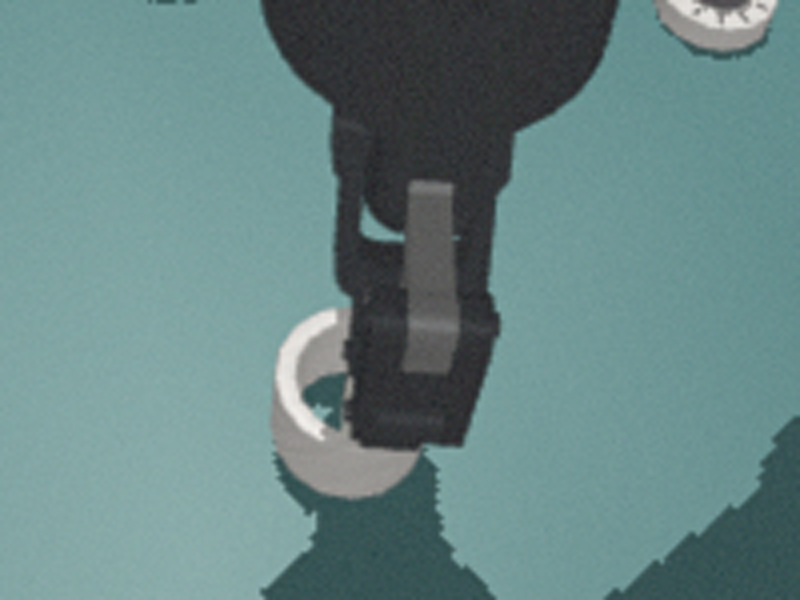

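Run:
```python
from h import *
for o in(.032,.045):print((proj("scene",np.array([.624+.703*o,.2076+.711*o,.065]))-[270,300])*4)
print((proj("scene",np.array([.6255,.2078,.014]))-[270,300])*4)
```

```text
[369.28232453 414.34233911]
[369.77100254 464.41982601]
[348.97970133 400.13611973]
```

Run:
```python
from h import *
from bench import readout, grab_frame
t=grab_frame("top")[:,:,::-1].copy();s=grab_frame("scene")[:,:,::-1].copy()
o=readout.get_obs();p=o["tcp_pos"];R=cv2.Rodrigues(o["orientation"])[0];print(p,R.round(3).tolist())
for im,n in((t,"top"),(s,"scene")):
  for off in(-.04,0,.04):
    for d in(0,.05,.1,.155,.17):
      q=proj(n,p+R@np.array([0,off,d]));cv2.circle(im,tuple(int(round(v)) for v in q),1,(0,0,255) if off>0 else (0,255,0) if off<0 else(255,0,0),-1)
a=cv2.resize(t[110:210,150:250],(400,400),interpolation=cv2.INTER_NEAREST);b=cv2.resize(s[270:430,270:430],(400,400),interpolation=cv2.INTER_NEAREST)
cv2.imwrite("pics/chk.png",np.hstack([a,b]))
```

```text
[0.62529579 0.20603127 0.239294  ] [[-0.71, 0.704, -0.0], [0.704, 0.71, -0.001], [-0.001, -0.001, -1.0]]
```

View pics/chk.png

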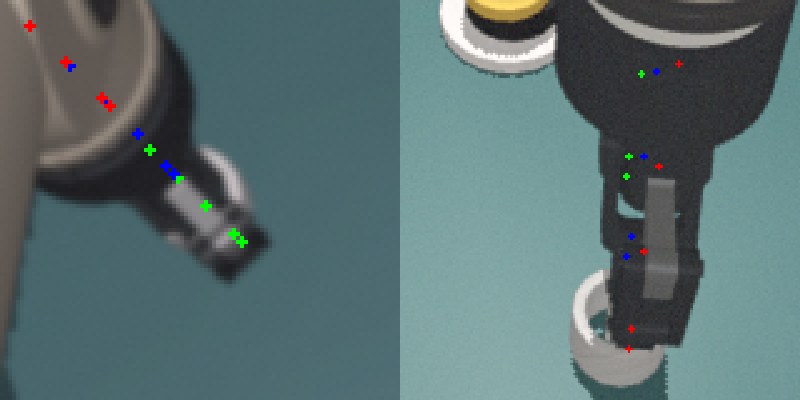

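>>> apply_moves(deltas=[{"xyz":[0,0.0015,-0.01],"turn":0},{"xyz":[0,0,-0.012],"turn":0},{"xyz":[0,0,-0.012],"turn":0},{"xyz":[0,0,-0.01],"turn":0},{"xyz":[0,0,-0.008],"turn":0},{"xyz":[0,0,-0.005],"turn":0},{"xyz":[0,0,0],"turn":0},{"xyz":[0,0,0],"turn":0}])

```text
clock: 10.85
tcp_pos: [0.6253, 0.2089, 0.1819]
orientation: [-1.194, -2.905, 0.001]
contact_force: [-0.9, -0.4, -0.4]
grip_width: 0.0642
```

Run:
```python
from bench import readout, grab_frame
import cv2,numpy as np
s=grab_frame("scene")[:,:,::-1].copy();t=grab_frame("top")[:,:,::-1]
cv2.imwrite("pics/pre4.png",np.hstack([cv2.resize(s[320:440,290:410],(400,400),interpolation=cv2.INTER_CUBIC),cv2.resize(t[120:200,160:240],(400,400),interpolation=cv2.INTER_CUBIC)]));o=readout.get_obs();print(o["tcp_pos"],o["grip_width"],o["contact_force"])
```

```text
[0.62561385 0.2090322  0.18269034] 0.06403843808892118 [ 0.51540041 -0.33290458  0.3594136 ]
```

View pics/pre4.png

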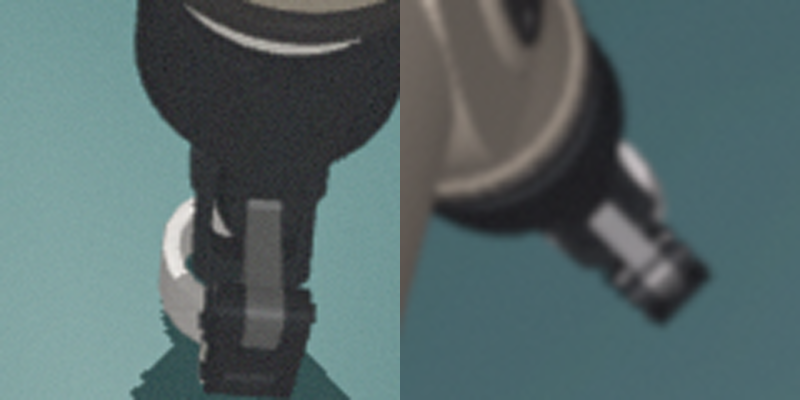

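>>> apply_moves(deltas=[{"xyz":[0,0,0],"turn":0},{"xyz":[0,0,0],"turn":0},{"xyz":[0,0,0],"turn":0},{"xyz":[0,0,0],"turn":0},{"xyz":[0,0,0],"turn":0},{"xyz":[0,0,0],"turn":0},{"xyz":[0,0,0],"turn":0}], claw=1, squeeze=40)

```text
clock: 11.53
tcp_pos: [0.6255, 0.209, 0.1831]
orientation: [1.194, 2.905, 0.001]
contact_force: [-1.4, -0.2, 5.1]
grip_width: 0.0425
```

>>> apply_moves(deltas=[{"xyz":[0,0,0.003],"turn":0},{"xyz":[0,0,0.008],"turn":0},{"xyz":[0,0,0.015],"turn":0},{"xyz":[0,0,0.02],"turn":0},{"xyz":[0,0,0.025],"turn":0},{"xyz":[0,0,0.025],"turn":0},{"xyz":[0,0,0.015],"turn":0},{"xyz":[0,0,0.007],"turn":0},{"xyz":[0,0,0],"turn":0}])

```text
clock: 12.28
tcp_pos: [0.6259, 0.2091, 0.303]
orientation: [1.193, 2.903, 0.005]
contact_force: [-0.2, 0.3, -1.2]
grip_width: 0.0421
```

Run:
```python
from bench import readout, grab_frame
import cv2,numpy as np
s=grab_frame("scene")[:,:,::-1].copy();t=grab_frame("top")[:,:,::-1]
cv2.imwrite("pics/lift2.png",np.hstack([cv2.resize(s[250:430,270:450],(400,400),interpolation=cv2.INTER_CUBIC),cv2.resize(t[100:200,140:240],(400,400),interpolation=cv2.INTER_CUBIC)]));o=readout.get_obs();print(o["tcp_pos"],o["grip_width"],o["contact_force"])
```

```text
[0.62489349 0.20908145 0.29998174] 0.04198953711444399 [ 0.74573578  1.11333315 -0.83853657]
```

View pics/lift2.png

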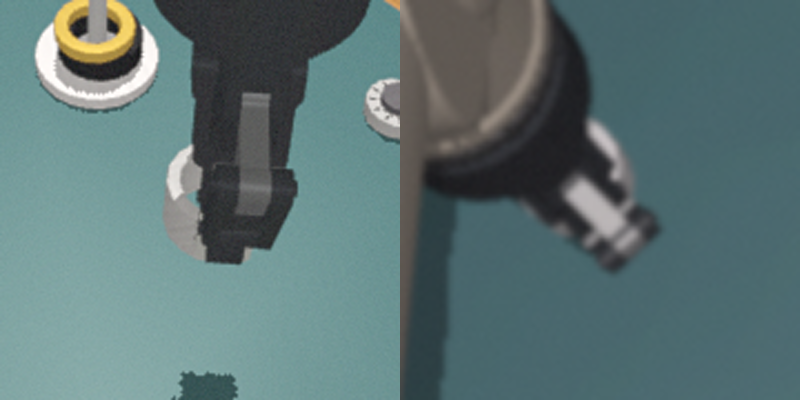

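>>> apply_moves(deltas=[{"xyz":[-0.004,-0.008,0],"turn":0},{"xyz":[-0.008,-0.0165,0],"turn":0},{"xyz":[-0.01,-0.02,0],"turn":0},{"xyz":[-0.01,-0.02,0],"turn":0},{"xyz":[-0.01,-0.02,0],"turn":0},{"xyz":[-0.01,-0.02,0],"turn":0},{"xyz":[-0.01,-0.02,0],"turn":0},{"xyz":[-0.01,-0.02,0],"turn":0},{"xyz":[-0.01,-0.02,0],"turn":0},{"xyz":[-0.006,-0.013,0],"turn":0},{"xyz":[-0.003,-0.007,0],"turn":0},{"xyz":[0,0,0],"turn":0}])

```text
clock: 13.38
tcp_pos: [0.5335, 0.0227, 0.2998]
orientation: [-1.198, -2.903, 0.002]
contact_force: [-0.0, 0.6, -1.1]
grip_width: 0.0422
```

>>> apply_moves(deltas=[{"xyz":[0,0,0],"turn":0}])

```text
clock: 13.47
tcp_pos: [0.5345, 0.025, 0.3]
orientation: [-1.194, -2.906, -0.001]
contact_force: [0.5, 0.6, -1.8]
grip_width: 0.0426
```

Run:
```python
from bench import readout, grab_frame
import cv2,numpy as np
s=grab_frame("scene")[:,:,::-1].copy();t=grab_frame("top")[:,:,::-1]
cv2.imwrite("pics/over2.png",np.hstack([cv2.resize(s[175:305,250:380],(500,500),interpolation=cv2.INTER_CUBIC),cv2.resize(t[170:250,270:318],(300,500),interpolation=cv2.INTER_CUBIC)]));o=readout.get_obs();print(o["tcp_pos"],o["grip_width"],o["contact_force"])
from h import *
for z in(.117,.145):
  c=np.array([proj("scene",o["tcp_pos"]*[1,1,0]+[.022*np.cos(a),.022*np.sin(a),z]) for a in np.linspace(0,6.28,200)]);print(z,(c.min(0)-[250,175])*500/130,(c.max(0)-[250,175])*500/130)
```

```text
[0.5348514  0.02590548 0.3001143 ] 0.04215226737870297 [ 1.12621125  0.17841593 -0.22303181]
0.117 [180.57688459 118.33258529] [312.37967258 202.72017824]
0.145 [179.71644417  52.05770077] [315.96844326 135.47946694]
```

View pics/over2.png

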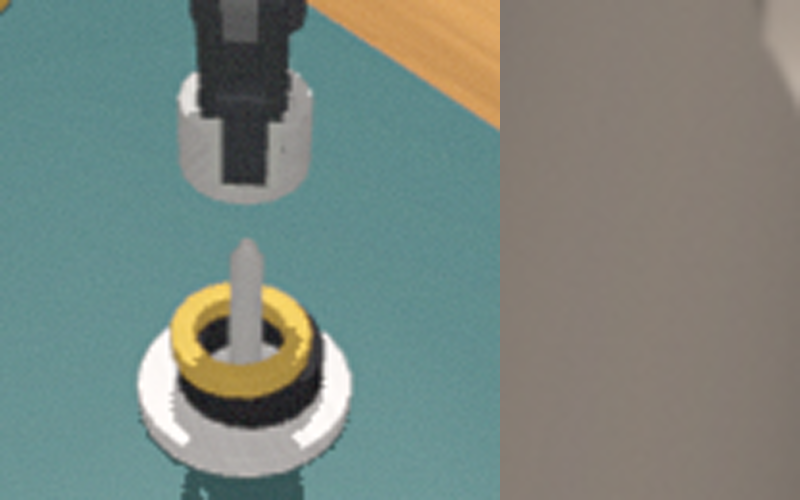

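>>> apply_moves(deltas=[{"xyz":[-0.0005,-0.0005,-0.005],"turn":0},{"xyz":[0,0,-0.01],"turn":0},{"xyz":[0,0,-0.012],"turn":0},{"xyz":[0,0,-0.012],"turn":0},{"xyz":[0,0,-0.012],"turn":0},{"xyz":[0,0,-0.012],"turn":0},{"xyz":[0,0,-0.006],"turn":0},{"xyz":[0,0,-0.003],"turn":0},{"xyz":[0,0,-0.002],"turn":0},{"xyz":[0,0,0],"turn":0}])

```text
clock: 14.4
tcp_pos: [0.5338, 0.0239, 0.226]
orientation: [-1.194, -2.906, 0.0]
contact_force: [-0.7, -0.4, -1.2]
grip_width: 0.0423
```

>>> apply_moves(deltas=[{"xyz":[0,0,-0.0015],"turn":0},{"xyz":[0,0,-0.0015],"turn":0},{"xyz":[0,0,-0.001],"turn":0},{"xyz":[0,0,0],"turn":0}])

```text
clock: 14.73
tcp_pos: [0.5338, 0.0241, 0.2223]
orientation: [1.194, 2.906, 0.0]
contact_force: [-0.1, 0.8, -1.6]
grip_width: 0.0426
```

>>> apply_moves(deltas=[{"xyz":[0,0,-0.001],"turn":0},{"xyz":[0,0,-0.0005],"turn":0},{"xyz":[0,0,-0.0005],"turn":0},{"xyz":[0,0,0],"turn":0}])

```text
clock: 15.07
tcp_pos: [0.5339, 0.024, 0.221]
orientation: [-1.194, -2.906, -0.001]
contact_force: [-2.1, -0.3, 8.4]
grip_width: 0.0427
```

Run:
```python
from bench import readout, grab_frame
import cv2,numpy as np
s=grab_frame("scene")[:,:,::-1]
cv2.imwrite("pics/seat2.png",cv2.resize(s[180:300,235:395],(800,600),interpolation=cv2.INTER_CUBIC));o=readout.get_obs();print(o["tcp_pos"],o["grip_width"],o["contact_force"])
```

```text
[0.5339243  0.02396274 0.2210457 ] 0.042354706899581575 [-3.37704533  0.40255031  8.70931941]
```

View pics/seat2.png

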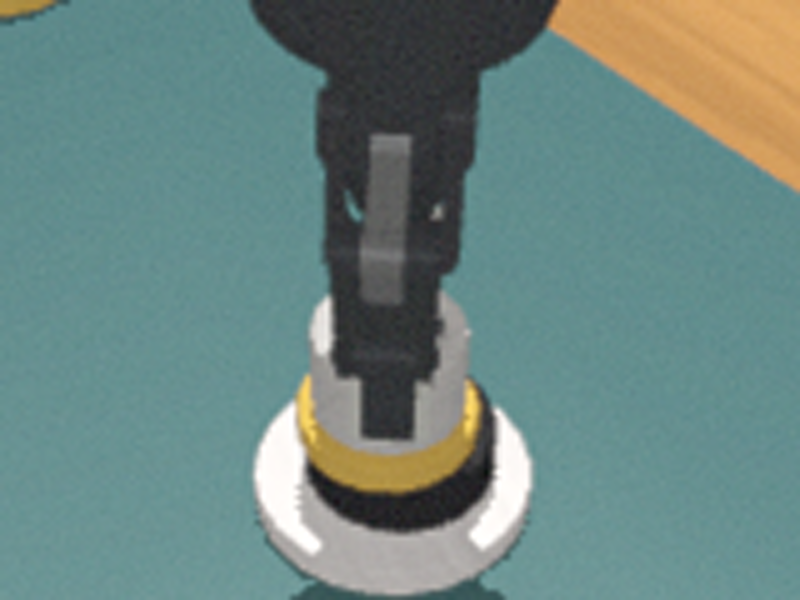

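Contact is about 9 N at the expected height, so the bushing is seated on the washer. I'll release it and back off.

>>> apply_moves(deltas=[{"xyz":[0,0,0],"turn":0},{"xyz":[0,0,0],"turn":0},{"xyz":[0,0,0],"turn":0},{"xyz":[0,0,0],"turn":0},{"xyz":[0,0,0.005],"turn":0},{"xyz":[0,0,0.015],"turn":0},{"xyz":[0,0,0.02],"turn":0},{"xyz":[0,0,0.025],"turn":0},{"xyz":[0,0,0.025],"turn":0},{"xyz":[0,0,0.02],"turn":0},{"xyz":[0,0,0.01],"turn":0},{"xyz":[0,0,0],"turn":0}], claw=-0.5)

```text
clock: 16.12
tcp_pos: [0.5345, 0.0239, 0.3425]
orientation: [1.193, 2.903, 0.004]
contact_force: [1.0, -0.4, 0.7]
grip_width: 0.064
```

Run:
```python
from bench import readout, grab_frame
import cv2,numpy as np
s=grab_frame("scene")[:,:,::-1].copy();t=grab_frame("top")[:,:,::-1]
cv2.imwrite("pics/rel2.png",cv2.resize(s[180:300,235:395],(800,600),interpolation=cv2.INTER_CUBIC));o=readout.get_obs();print(o["tcp_pos"],o["grip_width"],o["contact_force"])
from h import *
# predicted extents when seated, centre at spindle
for nm,r,z in(("bush bot",.022,.038),("bush top",.022,.066),("wash bot",.026,.028)):
  c=np.array([proj("scene",np.array([.534+r*np.cos(a),.0245+r*np.sin(a),z])) for a in np.linspace(0,6.28,200)]);print(nm,((c.min(0)-[235,180])*5).round(),((c.max(0)-[235,180])*5).round())
```

```text
[0.53350136 0.02419501 0.33974569] 0.06410827228262427 [-0.66652392 -0.51121409 -0.40209353]
bush bot [312. 341.] [468. 452.]
bush top [311. 269.] [472. 379.]
wash bot [298. 356.] [481. 488.]
```

View pics/rel2.png

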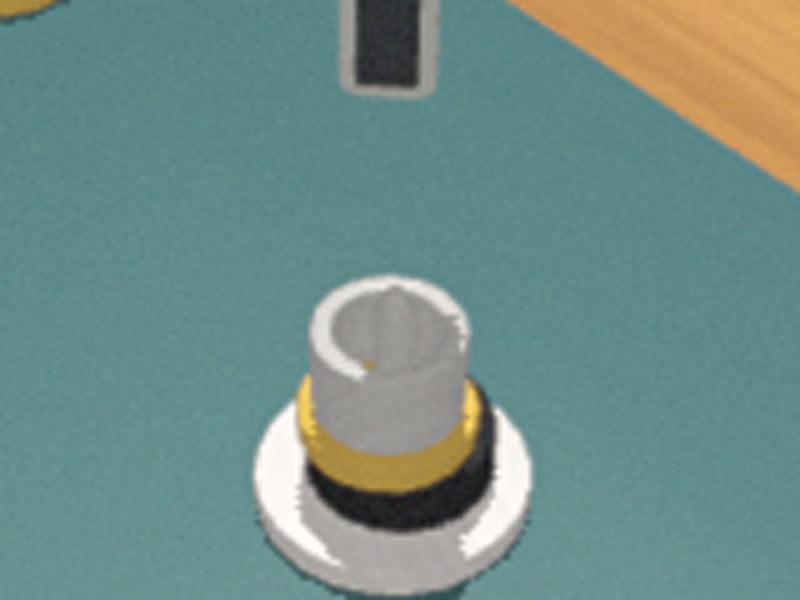

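The picture shows all three rings level on the post. The bushing's lower edge is at crop row about 452 (452 predicted for seated) and the washer's at about 492 (488 predicted). The gripper is clear, so I'm handing in.

```bash
python3 -c "
from bench import r
print(r.hand_in())"
```

```text
the job is handed in; nothing more can be done
None
```

I threaded the smallest brass washer onto the spindle over the spacer, then the nickel bushing onto the washer. Each was lowered until the wrist felt it seat (about 4 N for the washer, 10 N for the bushing) before I let go. I handed in at about 16 s of the 51 s allowed; no verdict was reported.

**Final check:** the last picture shows spacer, washer and bushing level on the post with the gripper open and well clear above. The rings' edges lie within about 1 image pixel of where they should be when seated. That check used the scene camera only; the arm blocked the top view of the stack.

**Disagreements:**
- **Gripper opening:** it read 2–3 mm narrower than the nominal diameters, 49 mm on the 52 mm washer and 42 mm on the 44 mm bushing.
- **Bushing approach:** above the bushing, the scene view put the fingers several millimetres off to one side, while the top view put them within about 1.5 mm. I went with the top view, and the bushing came up centred and in line with the post.
- **Washer position:** it sits about 2–3 mm off the post's axis, well inside the 14 mm limit.

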